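# Unlock the dish of the ball mortar and hold it level over the bowl

### The arm

A 6-joint arm with a two-finger parallel gripper is mounted at the origin on a cart in front of the work surface, level with it; the furniture and walls round the work are solid. World frame = base frame: x ahead of the robot, y to its left, z up, the work surface at z = 0. Lengths are in m, angles in rad, forces in N, time in s.
With the tool pointing down it reaches from about 0.225 to 0.875 m from the base axis. Payload 3.4 kg.
Tool frame: the origin (TCP) lies midway between the tips of the shut fingers; the grasp point (between the pads) lies 19 mm behind it (pinch_z is the distance from the TCP to the grasp point, in m); z points along the fingers, y is the line along which they close (so a half turn about z gives the same grasp; the last joint's range is limited). The gripper opens to 85 mm and grips with 20 to 120 N. Pads are 22 mm wide; open, the fingers measure 114 mm over their backs; the gripper's body (76 mm by 85 mm) begins 54 mm behind the grasp point. The pads swing forward as they close: fully open they stand 13 mm farther back than shut.
Start: joints at [-1.328, 0.276, 1.505, -0, 1.361, -0.121], TCP at [0.205, -0.537, 0.231] pointing down, gripper open.
Joint ranges: [-2.89, 2.89], [-0.75, 2.08], [0.22, 2.7], [-1.18, 4.32], [0.11, 2.71], [-2.7, 2.7]. Speed limits (rad/s): [2.57, 2.57, 3.14, 3.14, 3.14, 3.14].

### API

Orientations are given as a unit quaternion [w, x, y, z].
In Python, from rig import get_state, get_image, sign_off, pinch_z gives the robot as it stands.
- The arm moves only by the tool send_rows, never from a script. Its argument "steps" is one flat list of numbers, 5 for each row, row after row: the gripper's target within -1 to 1 (fully open at 1, half-way at 0, shut at -1), then the shift along the tool's x, y, z in cm, then the turn about the tool's z in degrees. In form: [gripper, x, y, z, roll, gripper, x, y, z, roll, ...]. A call has 1 to 12 rows; each row shifts and turns the commanded pose from where the row before left it, along the tool's axes as they then stand; what a row does not reach is not made up. A row lasts 1/10 s, in which the tool goes at most 50 mm and 8.59 degrees, less where a joint would pass 70% of its speed; a pose out of reach is approached as far as the arm can. A call is refused whole if a number of a shift passes 5 or a number of a turn 8.59, either way. A call with a gripper value outside its range is refused whole. The fingers move at their own pace and stop on an object; "newtons" is the grip in N (left out, the last holds). Time passes only in rows, so rows that do not move let the fingers close. It gives the time, the measured TCP pose, the force, the opening and the grip force at its end, in the units of the state.
- get_state(): the state, without advancing time (a new reading comes with each control period).
- get_image(name): name is "side" or "top" or "wrist"; returns a dict with "color" (384x512x3 uint8, red, green, blue), "mtx" (3x3 intrinsics, pixels), "T" (4x4, takes a point from camera to world coordinates); the wrist camera has in their place "mount" (4x4, takes a point from camera to tool coordinates, whose origin is the TCP and whose axes are the flange's). Camera axes: x right, y down, z forward; pixel columns grow to the right and rows downward; lengths in m; the calibration is good to about 2 mm. The wrist camera is an equidistant fisheye: a pixel r from the principal point sees the ray r / f radians off the axis. A picture is of the moment at which its call begins: read the wrist's pose just before it. There is no depth.
- sign_off(): hands the job in; it is judged then, once.
The state is a dict: "clock": time; "qpos": joint angles; "qd": joint speeds; "effort": joint torques, N m; "position": TCP position; "ee_rot": TCP orientation; "contact_force": force on the tool from outside, world axes, zero at the start; "moment": the same for the moment, N m; "width": finger opening in m; "gripper_force": force on a finger pad.
Only numpy, scipy, OpenCV 4.12 (cv2) and the standard library are available. Lean on these libraries where they do the work, as an engineer would, in place of code of your own. Each camera call takes 0.05 s, during which the arm holds its last target. There are 200 camera calls.

### The job

Free the dish of the ball mortar so that it can be brushed out over the bowl: first push its square base snugly into the corner that the two raised edges of the board make, so that it cannot turn along, then turn the dish a quarter turn anticlockwise (seen from above) in the base, which opens its twist lock, lift it straight out and hold it level over the middle of the bowl, well clear of it. The loose grinding ball must stay in the middle of the dish all the way, the base stays behind in the corner, and the other things are left alone. Finish while still holding the dish there, level and still: do not put it down.

Things in the scene. Friction and masses are not known exactly. Their poses are not given: they have to be found in the camera images.
- board: Fixed wooden board, 200 (own x) x 230 (own y) x 14 mm. Origin: centre of its underside, on the worktop. Two straight raised edges, 14 mm wide, stand 18 mm above its top face (32 above the worktop): one along the far side (+x, inner face at x = +86 mm), one along the left side (+y, inner face at y = +101 mm); they meet in the far left corner. Near and right sides are open.
- mortar_base: Dark square wooden base, loose on the board: 88 x 88 x 26 mm tall, 0.5 kg, on smooth glides, slides at 1 to 3 N (more if pressed down). Origin: centre of its underside; sides along x and y, up to 0.25 rad askew to the board at the start. Home in the corner its origin is at x = +42, y = +57, z = +14 mm in the board's frame, sides along the edges. Not braced there, it turns along with the dish.
- base_centre (a point): Centre of the base block, half-way up (13 mm above its underside).
- socket (a point): Centre of the twist-lock socket's mouth, in the base's top face (26 mm above its underside). Two lips at the base's +x and -x sides hold the dish's lugs down; slots at +y and -y let them out upward. A sprung plate below the foot presses the lugs up against the lips (14 N). The dish's round underside stands 4 mm above this face.
- dish: Round stone dish, 0.3 kg, locked in the base at the start, its axes then along the base's. Origin: centre of the underside of its foot, 11 mm above the base's underside when seated. Twist lock: turn anticlockwise from above (yaw grows): 0 = locked, 1.57 rad = open, stop at about 1.6; lifts out from about 1.35 on, 15 mm up to clear the base. Stiff to turn: 0.2 to 0.4 N m. 2 mm of side play.
- dish_centre (a point): Point on the dish's axis, 36 mm above its origin, 15 mm below its rim: the middle of the height to grip. The body is 62 mm in diameter here, its sides upright from 25 to 51 mm (rim) above the origin; it can be gripped across from above, fingers outside.
- dish_lip (a point): Tip of the short pouring lip at the rim, 40 mm from the dish's axis at own +y, 13 mm wide.
- ball_center (a point): Centre of the loose steel grinding ball, 24 mm in diameter, 56 g. It rests in the middle of the dished hollow, 5 mm above dish_centre (its top 2 mm above the rim); the hollow is nearly flat in the middle and rises ever more steeply outwards.
- bowl: White china bowl with a thin coloured band, loose, 115 mm across, 52 mm tall, standing on the worktop left of the board. Origin: centre of its underside.
- bowl_mouth (a point): Centre of the bowl's mouth, 52 mm above the worktop.
- teaspoon: Bystander, not to be disturbed: metal teaspoon, 130 mm. Origin: centre of its underside.
- timer: Bystander, not to be disturbed: white and red kitchen timer, 72 mm wide, 62 mm tall. Origin: centre of its underside.
- mug: Bystander, not to be disturbed: blue mug, 91 mm tall. Origin: centre of its underside.
- jar: Bystander, not to be disturbed: small glass jar with a screw lid, 80 mm tall. Origin: centre of its underside.
- matchbox: Bystander, not to be disturbed: flat matchbox, 53x35x14 mm. Origin: centre of its underside.
- lemon: Bystander, not to be disturbed: lemon, 87 mm long. Origin: centre of its underside.
- peeler: Bystander, not to be disturbed: black peeler, 170 mm long. Origin: centre of its underside.

How it is judged:
By the outcome, as a careful person would: the job done as asked, in the order asked, and still so for the second after the job is handed in, while the arm keeps its last pose, push and grip.
It also fails if it takes over 64 s, if anything falls off the work surface, if the arm or the gripper's body presses on something with over 40 N, if the wrist force passes 120 N, or if a joint passes its speed limit or range.

## Working session

There is one attempt and no reset: what is moved stays moved. The work goes in short steps, Python scripts to look and compute and a tool call to move; the robot and the scene stay as the last step left them, time stands still between calls to the robot, and variables do not carry over. Pictures are saved under pics/ and viewed, at most 13 in all, crops included, and the job is handed in when it is done.

Besides the shell and the picture viewer there is one more tool, called after "Emit:" as name(argument=value, ...), one argument or row to a line, values as JSON. send_rows: Moves the arm, as the interface text tells. Its arguments: {"type":"object","properties":{"steps":{"type":"array"},"newtons":{"type":"number"}},"required":["steps"]}

```bash
ls; mkdir -p pics
python3 - <<'E'
from rig import *
import cv2,numpy as np
s=get_state();print({k:np.round(v,3) for k,v in s.items()},pinch_z)
a=get_image("top");b=get_image("side")
for n,i in(("top",a),("side",b)):
    cv2.imwrite(f"pics/{n}0.png",i["color"][:,:,::-1]);print(n,i["mtx"].round(1).tolist(),i["T"].round(3).tolist())
E
```

```text
pics
{'clock': np.float64(0.0), 'qpos': array([-1.328,  0.277,  1.506,  0.   ,  1.361, -0.121]), 'qd': array([ 0.001, -0.001, -0.   , -0.001, -0.001, -0.001]), 'effort': array([-0.0000e+00, -4.1678e+01, -2.4581e+01, -0.0000e+00,  1.1000e-02,
        0.0000e+00]), 'position': array([ 0.204, -0.537,  0.23 ]), 'ee_rot': array([-0.001,  0.984,  0.181, -0.   ]), 'contact_force': array([ 0.093,  0.853, -0.552]), 'moment': array([-0.004, -0.009,  0.002]), 'gripper_force': np.float64(0.0), 'width': np.float64(0.085)} 0.0187
top [[439.9, 0.0, 249.0], [0.0, 439.9, 188.0], [0.0, 0.0, 1.0]] [[-0.016, -0.995, 0.094, 0.376], [-1.0, 0.017, 0.011, -0.234], [-0.013, -0.094, -0.996, 1.222], [0.0, 0.0, 0.0, 1.0]]
side [[488.3, 0.0, 255.1], [0.0, 488.3, 194.6], [0.0, 0.0, 1.0]] [[-1.0, 0.02, 0.01, 0.462], [0.004, 0.587, -0.81, 0.695], [-0.022, -0.81, -0.587, 0.749], [0.0, 0.0, 0.0, 1.0]]
```

View pics/top0.png

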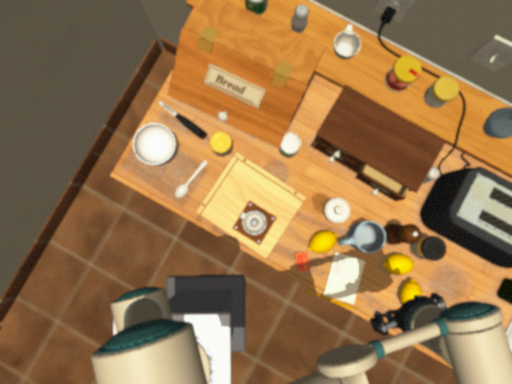

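View pics/side0.png

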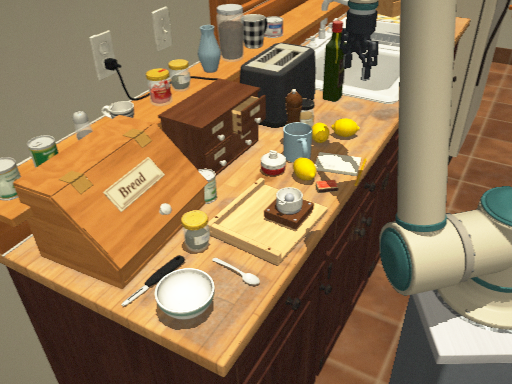

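```bash
cat > h.py <<'E'
from rig import *
import cv2,numpy as np
def ray(im,p):
    K,T=im["mtx"],im["T"]; d=T[:3,:3]@np.linalg.inv(K)@np.array([p[0],p[1],1.]); return T[:3,3],d/np.linalg.norm(d)
def onz(im,p,z):
    o,d=ray(im,p); return o+d*(z-o[2])/d[2]
def proj(im,P):
    q=np.linalg.inv(im["T"])@np.append(P,1); q=im["mtx"]@q[:3]; return q[:2]/q[2]
def tri(a,p,b,q):
    (o1,d1),(o2,d2)=ray(a,p),ray(b,q)
    t=np.linalg.lstsq(np.c_[d1,-d2],o2-o1,rcond=None)[0]
    x,y=o1+t[0]*d1,o2+t[1]*d2; return (x+y)/2,np.linalg.norm(x-y)
E
python3 - <<'E'
from h import *
a=get_image("top");b=get_image("side")
ca=cv2.resize(a["color"][130:270,190:320],None,fx=4,fy=4,interpolation=cv2.INTER_CUBIC)
cb=cv2.resize(b["color"][170:270,200:340],None,fx=4,fy=4,interpolation=cv2.INTER_CUBIC)
w=np.zeros((560,520+0,3),np.uint8)
cv2.imwrite("pics/ca.png",ca[:,:,::-1]);cv2.imwrite("pics/cb.png",cb[:,:,::-1])
for n,im,roi in(("top",a,(235,200,280,250)),("side",b,(255,180,325,240))):
    x0,y0,x1,y1=roi;c=im["color"].astype(int);m=((c[:,:,0]-c[:,:,2]>15)&(c.sum(2)<260)).astype(np.uint8)
    r=np.zeros_like(m);r[y0:y1,x0:x1]=m[y0:y1,x0:x1]
    k=max(cv2.findContours(r,0,1)[0],key=cv2.contourArea);print(n,cv2.contourArea(k),cv2.minAreaRect(k),cv2.approxPolyDP(cv2.convexHull(k),3,True)[:,0].tolist())
E
```

```text
top 20.5 ((268.8359680175781, 219.84799194335938), (11.806440353393555, 3.8460371494293213), 79.69515228271484) [[268, 214], [268, 226]]
side 433.0 ((287.608154296875, 214.83309936523438), (47.68136215209961, 25.537813186645508), 4.635463714599609) [[264, 215], [274, 201], [312, 204], [311, 211], [296, 228]]
```

View pics/ca.png

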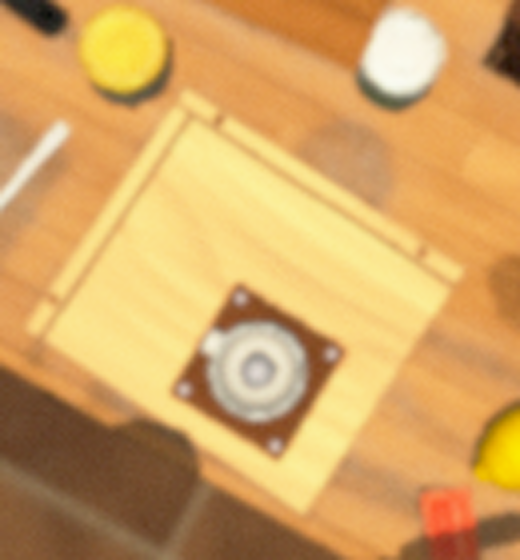

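View pics/cb.png

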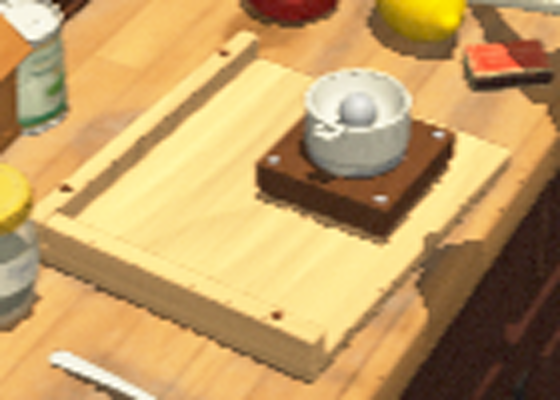

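The board lies about 33° clockwise, with its raised corner at the top of the picture (crop 185,95). The base pins are at crop (240,298), (333,353), (276,446) and (183,390), and the dish and ball at (258,370). The lip points toward board +y.

Run:
```python
from h import *
a=get_image("top");b=get_image("side")
pa=lambda c:((c[0]+.5)/4-.5+190,(c[1]+.5)/4-.5+130)
pb=lambda c:((c[0]+.5)/4-.5+200,(c[1]+.5)/4-.5+170)
d=lambda v:np.degrees(np.arctan2(v[1],v[0])).round(1)
P=[onz(a,pa(c),.040) for c in((240,298),(333,353),(276,446),(183,390))]
print("base",np.mean(P,0).round(4),d(P[1]-P[2]),d(P[0]-P[3]),d(P[0]-P[1])-90,d(P[3]-P[2])-90)
print("base side",np.mean([onz(b,pb(c),.04) for c in((274,160),(438,134),(380,198))],0).round(4), "TL,TR.. top:",np.round(P,3).tolist())
print("ball top",onz(a,pa((258,370)),.066).round(4),"tri",tri(a,pa((258,370)),b,pb((358,110))))
C,R,L=[onz(a,pa(c),.032) for c in((185,92),(464,271),(30,330))]
print("board",C.round(3),d(C-R)-90,d(C-L),np.linalg.norm(C-R),np.linalg.norm(C-L))
c=a["color"].astype(int);m=((c.min(2)>165)&(c.max(2)-c.min(2)<50)).astype(np.uint8);m[:,:125]=0;m[:,185:]=0;m[:115]=0;m[175:]=0
k=max(cv2.findContours(m,0,1)[0],key=cv2.contourArea);e=cv2.minEnclosingCircle(k);print("bowl",e,onz(a,e[0],.052).round(3))
```

```text
base [ 0.3943 -0.2323  0.04  ] -32.7 -32.7 -31.6 -31.799999999999997
base side [ 0.3906 -0.2173  0.04  ] TL,TR.. top: [[0.444, -0.221, 0.04], [0.406, -0.283, 0.04], [0.345, -0.244, 0.04], [0.383, -0.182, 0.04]]
ball top [ 0.3949 -0.2324  0.066 ] tri (array([ 0.39439956, -0.23235363,  0.0683123 ]), np.float64(0.0010099715822442833))
board [ 0.586 -0.186  0.032] -33.9 -33.6 0.2258535227635889 0.1935457725695714
bowl ((153.72222900390625, 143.94444274902344), 21.43402862548828) [0.61  0.036 0.052]
```

Emit:
send_rows(
  steps=[1,0,0,0,-7.4,1,0,0,0,-7.4,1,0,0,0,-7.4,1,0,0,0,-7.4,1,0,0,0,-7.4],
  newtons=60,
)

```text
clock: 0.8
position: [0.2046, -0.5373, 0.2312]
ee_rot: [-0.0, 0.874, 0.486, 0.0]
contact_force: [-0.2, -0.8, -0.9]
width: 0.0854
gripper_force: 0.0
```

Emit:
send_rows(
  steps=[1,3,0,0,0,1,3,0,0,0,1,3,0,0,0,1,3,0,0,0,1,3,0,0,0,1,3,0,0,0,1,3,0,0,0,1,3,0,0,0,1,3,0,0,0,1,3,0,0,0,1,3,0,0,0,1,2.9,0,0,0],
)

```text
clock: 2.0
position: [0.3962, -0.2323, 0.2314]
ee_rot: [0.0, 0.875, 0.484, 0.0]
contact_force: [-0.2, -0.1, 0.7]
width: 0.0852
gripper_force: 0.0
```

Emit:
send_rows(
  steps=[1,0,0,3,0,1,0,0,3,0,1,0,0,1,0,1,0,0,0,0],
)

```text
clock: 2.4
position: [0.3948, -0.2328, 0.1602]
ee_rot: [-0.002, 0.875, 0.484, -0.001]
contact_force: [-0.8, -0.5, -0.0]
width: 0.0856
gripper_force: 0.0
```

```bash
cat >> h.py <<'E'
from scipy.spatial.transform import Rotation as Ro
def tool(s=None):
    s=s or get_state(); w,x,y,z=s["ee_rot"]; return np.array(s["position"]),Ro.from_quat([x,y,z,w]).as_matrix()
def rep():
    s=get_state();p,R=tool(s);print("t",round(float(s["clock"]),2),"p",p.round(4),"tool-x yaw",np.degrees(np.arctan2(R[1,0],R[0,0])).round(2),"tilt",R[:,2].round(3),"F",np.round(s["contact_force"],1),"Mz",np.round(s["moment"],2),"w",round(float(s["width"]),4));return p,R
E
python3 - <<'E'
from h import *
p,R=rep();w=get_image("wrist")
cv2.imwrite("pics/w1.png",w["color"][:,:,::-1]);print(w["mtx"].tolist(),w["mount"].round(3).tolist())
E
```

```text
t 2.4 p [ 0.3948 -0.2328  0.1602] tool-x yaw 57.84 tilt [-0.003  0.002 -1.   ] F [-0.8 -0.5 -0. ] Mz [-0.03  0.    0.06] w 0.0856
[[297.3186396354542, 0.0, 252.04722760361673], [0.0, 297.3186396354542, 193.21110539424203], [0.0, 0.0, 1.0]] [[-0.001, -0.962, -0.272, 0.069], [1.0, -0.001, 0.0, -0.001], [-0.001, -0.272, 0.962, -0.144], [0.0, 0.0, 0.0, 1.0]]
```

View pics/w1.png

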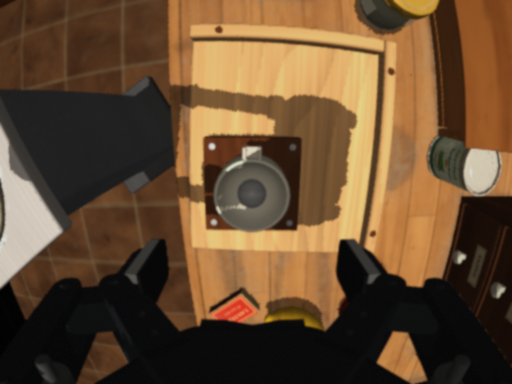

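The wrist view shows the ball and dish at about (251,193), pins at (212,147), (293,146), (293,222) and (213,222), and the board's inner corner at upper right, about (382,52).

```bash
cat >> h.py <<'E'
def wonz(w,p,R,px,z):
    K=w["mtx"];v=np.array([(px[0]-K[0,2])/K[0,0],(px[1]-K[1,2])/K[1,1]]);r=np.linalg.norm(v)
    d=np.append(v/r*np.sin(r),np.cos(r)) if r else np.array([0,0,1.])
    M=w["mount"];o=p+R@M[:3,3];d=R@M[:3,:3]@d;return o+d*(z-o[2])/d[2]
E
python3 - <<'E'
from h import *
p,R=tool();w=get_image("wrist");f=lambda x,z:wonz(w,p,R,x,z)
d=lambda v:np.degrees(np.arctan2(v[1],v[0])).round(1)
g=cv2.cvtColor(w["color"],cv2.COLOR_RGB2GRAY)
pins=np.float32([(212,147),(293,146),(293,222),(213,222)]).reshape(-1,1,2)
P=[f(x[0],.04) for x in pins]
print("base",np.mean(P,0).round(4),d(P[1]-P[0]),d(P[2]-P[3]),d(P[0]-P[3])-90,d(P[1]-P[2])-90)
print("ball",f((251.5,193),.066).round(4),"dish rim",f((252.5,191.5),.076).round(4))
C,L,Rr=f((398,41),.032),f((191,25),.032),f((379,248),.032)
print("outer",C.round(4),d(C-L),d(C-Rr)-90,np.linalg.norm(C-L),np.linalg.norm(C-Rr))
B=f((192,250),.014);B2=f((340,250),.014);print("bottom edge",d(B2-B))
E
```

```text
base [ 0.3968 -0.2322  0.04  ] -31.5 -32.2 -33.4 -30.200000000000003
ball [ 0.3959 -0.2315  0.066 ] dish rim [ 0.3987 -0.2285  0.076 ]
outer [ 0.5956 -0.185   0.032 ] -33.8 -33.5 0.20003968709455822 0.21796682070729673
bottom edge -32.6
```

Emit:
send_rows(
  steps=[1,0.1,0,2.0,0,1,0,0,2.0,0,1,0,0,2.0,0,1,0,0,2.0,0,1,0,0,2.0,0,1,0,0,1.4,0,1,0,0,0.6,0,1,0,0,0.4,0,1,0,0,0,0],
)

```text
clock: 3.4
position: [0.3967, -0.2332, 0.0378]
ee_rot: [0.001, 0.875, 0.483, 0.0]
contact_force: [0.2, 0.1, 0.5]
width: 0.0853
gripper_force: 0.0
```

Run:
```python
from h import *
rep();b=get_image("side")["color"][160:260,200:340]
cv2.imwrite("pics/s2.png",cv2.resize(b,None,fx=5,fy=5,interpolation=cv2.INTER_CUBIC)[:,:,::-1])
```

```text
t 3.4 p [ 0.3967 -0.2332  0.0378] tool-x yaw 57.83 tilt [ 0.001 -0.001 -1.   ] F [0.2 0.1 0.5] Mz [-0.    0.01  0.01] w 0.0853
```

View pics/s2.png

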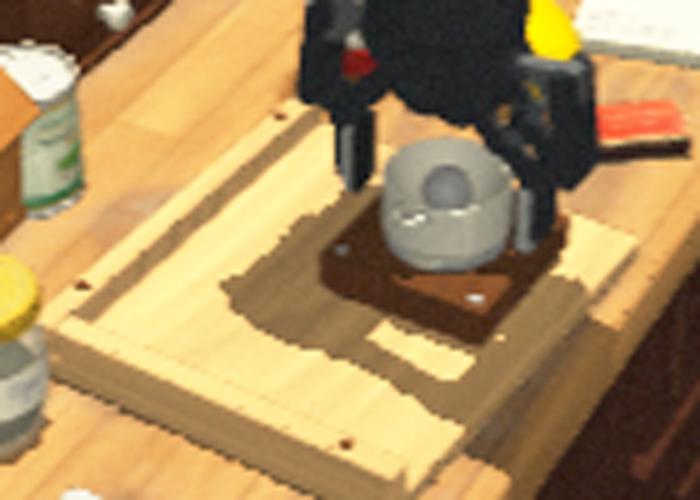

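Fingers straddle the dish, clear of the base; the ball is at (447,185) in the middle.

Emit:
send_rows(
  steps=[0.8,0,0,0,0,0.65,0,0,0,0,0.55,0,0,0,0,0.5,0,0,0,0,0.45,0,0,0,0,0.4,0,0,0,0,0.3,0,0,0,0,0,0,0,0,0,-0.5,0,0,0,0,-1,0,0,0,0],
  newtons=60,
)

```text
clock: 4.45
position: [0.3953, -0.2319, 0.0376]
ee_rot: [-0.001, 0.875, 0.484, -0.0]
contact_force: [-3.6, 1.5, 6.0]
width: 0.0616
gripper_force: 63.4
```

Run:
```python
from h import *
p,R=rep();print((R.T@(np.array([.51,-.2015,0])-p)).round(4))
```

```text
t 4.45 p [ 0.3953 -0.2319  0.0376] tool-x yaw 57.86 tilt [-0.002  0.001 -1.   ] F [-3.6  1.5  6. ] Mz [0.39 0.6  0.02] w 0.0616
[0.0868 0.081  0.0374]
```

Emit:
send_rows(
  steps=[-1,0,0,-0.03,0,-1,0.05,0.05,0,0,-1,0.1,0.1,0,0.2,-1,0.15,0.15,0,0.3,-1,0.2,0.2,0,0.3,-1,0.25,0.25,0,0.3,-1,0.3,0.3,0,0.3,-1,0.3,0.3,0,0.2,-1,0.3,0.3,0,0,-1,0.3,0.3,0,0,-1,0.3,0.3,0,0,-1,0.3,0.3,0,0],
)

```text
clock: 5.65
position: [0.4319, -0.2252, 0.0376]
ee_rot: [0.0, 0.882, 0.471, -0.0]
contact_force: [-4.6, -0.2, 4.1]
width: 0.0609
gripper_force: 64.2
```

Emit:
send_rows(
  steps=[-1,0.3,0.3,0,0,-1,0.3,0.3,0,0,-1,0.3,0.3,0,0,-1,0.3,0.3,0,0,-1,0.3,0.3,0,0,-1,0.3,0.3,0,0,-1,0.3,0.3,0,0,-1,0.3,0.3,0,0,-1,0.3,0.3,0,0,-1,0.3,0.3,0,0,-1,0.3,0.3,0,0,-1,0.3,0.3,0,0],
)

```text
clock: 6.85
position: [0.4818, -0.2154, 0.0376]
ee_rot: [0.0, 0.882, 0.471, -0.0]
contact_force: [-3.5, -1.3, 3.9]
width: 0.0612
gripper_force: 64.2
```

Emit:
send_rows(
  steps=[-1,0.3,0.3,0,0,-1,0.25,0.25,0,0,-1,0.2,0.2,0,0,-1,0.15,0.15,0,0,-1,0.1,0.1,0,0,-1,0.05,0.05,0,0,-1,0,0,0,0],
)

```text
clock: 7.55
position: [0.4962, -0.2125, 0.0376]
ee_rot: [0.0, 0.882, 0.471, 0.0]
contact_force: [-4.0, -0.6, 3.6]
width: 0.0611
gripper_force: 64.3
```

Run:
```python
from h import *
p,R=rep();print((R.T@(np.array([.51,-.2015,0])-p)).round(4))
w=get_image("wrist");cv2.imwrite("pics/w3.png",w["color"][:,:,::-1])
```

```text
t 7.55 p [ 0.4962 -0.2125  0.0376] tool-x yaw 56.24 tilt [ 0. -0. -1.] F [-4.  -0.6  3.6] Mz [-0.01  0.84  0.  ] w 0.0611
[0.0168 0.0054 0.0376]
```

View pics/w3.png

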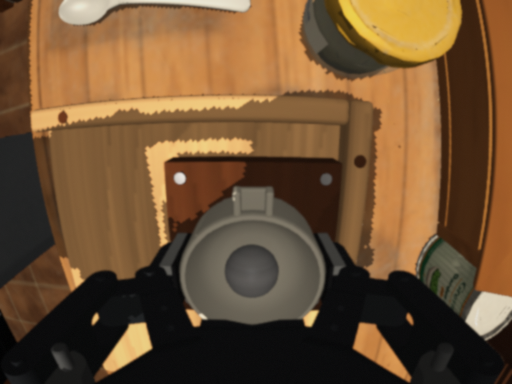

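Base is aligned and close: a gap of about 8 px to the far edge (right) and 35 px to the left edge (up). The ball is in the middle at (252,270).

Emit:
send_rows(
  steps=[-1,0.05,0.05,0,0,-1,0.1,0.08,0,0,-1,0.15,0.08,0,0,-1,0.2,0.08,0,0,-1,0.2,0.08,0,0,-1,0.2,0.08,0,0,-1,0.15,0.05,0,0,-1,0.1,0,0,0,-1,0.05,0,0,0,-1,0,0,0,0],
)

```text
clock: 8.6
position: [0.507, -0.2055, 0.0376]
ee_rot: [0.0, 0.882, 0.471, -0.0]
contact_force: [-2.9, -2.8, 3.5]
width: 0.0611
gripper_force: 64.3
```

```bash
cat >> h.py <<'E'
def ft():
    p,R=rep();s=get_state();print("Ftool",(R.T@np.array(s["contact_force"])).round(1),"target-p in tool",(R.T@(np.array([.51,-.2015,0])-p)).round(4))
E
python3 -c "
from h import *
ft()"
```

```text
t 8.6 p [ 0.507  -0.2055  0.0376] tool-x yaw 56.25 tilt [ 0. -0. -1.] F [-2.9 -2.8  3.5] Mz [-0.38  0.69 -0.1 ] w 0.0611
Ftool [-3.9 -0.9 -3.5] target-p in tool [0.005  0.0003 0.0376]
```

Not yet touching; creep in.

Emit:
send_rows(
  steps=[-1,0.05,0.05,0,0,-1,0.08,0.08,0,0,-1,0.08,0.08,0,0,-1,0.08,0.08,0,0,-1,0.08,0.05,0,0,-1,0.05,0.03,0,0,-1,0,0,0,0],
)

```text
clock: 9.3
position: [0.5093, -0.2037, 0.0375]
ee_rot: [-0.001, 0.882, 0.472, -0.003]
contact_force: [-9.8, -3.6, 7.8]
width: 0.0611
gripper_force: 64.7
```

```bash
python3 -c "
from h import *
ft()"
```

```text
t 9.3 p [ 0.5093 -0.2037  0.0375] tool-x yaw 56.34 tilt [-0.006  0.    -1.   ] F [-9.8 -3.6  7.8] Mz [-0.67  1.64  0.03] w 0.0611
Ftool [-8.4 -6.2 -7.7] target-p in tool [ 0.0024 -0.0004  0.0375]
```

Emit:
send_rows(
  steps=[-1,0.05,0.05,0,0,-1,0.05,0.05,0,0,-1,0.05,0.05,0,0,-1,0.05,0,0,0,-1,0,0,0,0,-1,0,0,0,0],
)

```text
clock: 9.9
position: [0.5102, -0.2027, 0.0374]
ee_rot: [-0.002, 0.881, 0.472, -0.004]
contact_force: [-12.2, -4.6, 10.8]
width: 0.0609
gripper_force: 64.9
```

Run:
```python
from h import *
ft()
w=get_image("wrist");cv2.imwrite("pics/w4.png",w["color"][:,:,::-1])
```

```text
t 9.9 p [ 0.5102 -0.2027  0.0374] tool-x yaw 56.38 tilt [-0.009  0.001 -1.   ] F [-12.2  -4.6  10.8] Mz [-0.74  2.1   0.12] w 0.0609
Ftool [-10.6  -7.6 -10.7] target-p in tool [ 0.0011 -0.0006  0.0374]
```

View pics/w4.png

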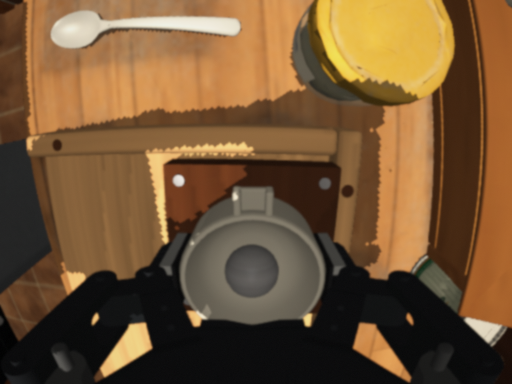

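The far edge (right) is touching. At the left edge there is a thin strip between row 155 and row 162, so I'll compute whether that is a gap.

Run:
```python
from h import *
p,R=tool();w=get_image("wrist")
t=lambda x,z:(R.T@(wonz(w,p,R,x,z)-p))[:2].round(4)*1000
c=w["color"]
print(c[148:168,290].tolist())
print("base y-top",t((300,162),.04),t((200,162),.04),"edge inner top",t((300,155),.032),t((300,158),.032),"outer",t((300,129),.032))
print("base far side",t((341,180),.04),"edge inner",t((339,180),.032),t((337,162),.032),"outer",t((362,162),.032))
for z in(.014,.02,.032):print(z,t((290,158),z),t((290,160),z))
```

```text
[[139, 101, 61], [135, 98, 60], [128, 93, 56], [118, 85, 52], [109, 79, 48], [106, 77, 47], [120, 86, 52], [136, 99, 60], [143, 105, 63], [145, 106, 64], [142, 103, 62], [127, 91, 55], [87, 60, 36], [48, 30, 18], [34, 20, 11], [32, 17, 9], [34, 19, 11], [37, 21, 12], [43, 24, 13], [49, 27, 15]]
base y-top [45.2 22.8] [ 45.2 -25.8] edge inner top [47.5 24. ] [45.9 24. ] outer [60.8 23.6]
base far side [36.4 44.2] edge inner [34.5 45.6] [44.1 43.8] outer [44.5 57.9]
0.014 [43.  21.2] [41.8 21.2]
0.02 [43.9 20.4] [42.8 20.5]
0.032 [45.8 18.9] [44.8 18.9]
```

Emit:
send_rows(
  steps=[-1,0.05,0,-0.05,0,-1,0.05,0,-0.05,0,-1,0.05,0,0,0,-1,0.05,0,0,0,-1,0.05,0,0,0,-1,0.05,0,0,0,-1,0,0,0,0],
)

```text
clock: 10.7
position: [0.5124, -0.1995, 0.0376]
ee_rot: [-0.003, 0.882, 0.472, -0.003]
contact_force: [-9.9, -2.4, 4.1]
width: 0.0615
gripper_force: 64.6
```

```bash
cat > gap.py <<'E'
from h import *
ft()
p,R=tool();w=get_image("wrist");cv2.imwrite("pics/w_last.png",w["color"][:,:,::-1])
t=lambda x,z:(R.T@(wonz(w,p,R,x,z)-p))[:2].round(4)*1000
c=w["color"].sum(2)
print("up col290",c[120:175,290].tolist());print("right row165",c[170,325:372].tolist())
E
python3 gap.py
```

```text
t 10.7 p [ 0.5124 -0.1995  0.0376] tool-x yaw 56.33 tilt [-0.008  0.002 -1.   ] F [-9.9 -2.4  4.1] Mz [-0.57  1.49  0.09] w 0.0615
Ftool [-7.5 -6.9 -4. ] target-p in tool [-0.0029 -0.0006  0.0376]
up col290 [205, 201, 200, 198, 195, 192, 193, 194, 193, 195, 193, 190, 194, 197, 216, 239, 269, 287, 295, 304, 308, 311, 314, 312, 311, 309, 309, 308, 307, 307, 308, 308, 306, 306, 304, 304, 296, 283, 266, 242, 208, 150, 91, 64, 64, 70, 80, 86, 89, 92, 93, 91, 92, 91, 94]
right row165 [89, 92, 92, 92, 90, 93, 91, 94, 91, 90, 90, 92, 87, 91, 99, 139, 207, 259, 280, 286, 289, 293, 295, 297, 299, 295, 292, 288, 286, 287, 286, 286, 275, 252, 225, 208, 204, 203, 203, 203, 204, 204, 202, 202, 202, 202, 201]
```

Emit:
send_rows(
  steps=[-1,0.05,0.02,0,0,-1,0.05,0.02,0,0,-1,0.05,0.02,0,0,-1,0.05,0.02,0,0,-1,0,0,0,0,-1,0,0,0,0],
)

```text
clock: 11.35
position: [0.5126, -0.1994, 0.0375]
ee_rot: [-0.003, 0.881, 0.473, -0.005]
contact_force: [-13.2, -6.3, 4.6]
width: 0.0612
gripper_force: 64.8
```

```bash
python3 gap.py
```

```text
t 11.35 p [ 0.5126 -0.1994  0.0375] tool-x yaw 56.41 tilt [-0.011  0.    -1.   ] F [-13.2  -6.3   4.6] Mz [-1.12  2.12  0.14] w 0.0612
Ftool [-12.6  -7.5  -4.5] target-p in tool [-0.003  -0.0006  0.0375]
up col290 [209, 202, 202, 197, 197, 192, 193, 194, 194, 196, 196, 193, 196, 198, 205, 223, 255, 281, 292, 299, 307, 312, 315, 313, 315, 313, 313, 312, 310, 310, 310, 311, 309, 307, 307, 305, 301, 297, 280, 256, 232, 189, 122, 74, 64, 68, 75, 87, 94, 92, 90, 91, 91, 93, 93]
right row165 [92, 89, 91, 91, 91, 93, 93, 92, 93, 90, 92, 92, 87, 88, 98, 136, 204, 258, 281, 286, 290, 294, 296, 300, 300, 298, 293, 290, 286, 288, 289, 289, 279, 260, 235, 215, 208, 204, 206, 205, 201, 205, 204, 205, 202, 203, 202]
```

Stalled in both directions, so the base is seated. Now the turn.

Emit:
send_rows(
  steps=[-1,0,0,0,0,-1,0,0,0,-1,-1,0,0,0,-2,-1,0,0,0,-3,-1,0,0,0,-3,-1,0,0,0,-3,-1,0,0,0,-3,-1,0,0,0,-3,-1,0,0,0,-2,-1,0,0,0,0],
  newtons=90,
)

```text
clock: 12.4
position: [0.5131, -0.1989, 0.0376]
ee_rot: [-0.004, 0.786, 0.618, -0.003]
contact_force: [-12.2, -5.2, 4.6]
width: 0.0606
gripper_force: 96.1
```

Run:
```python
from h import *
ft()
w=get_image("wrist");cv2.imwrite("pics/w5.png",w["color"][:,:,::-1])
```

```text
t 12.4 p [ 0.5131 -0.1989  0.0376] tool-x yaw 76.36 tilt [-0.01   0.001 -1.   ] F [-12.2  -5.2   4.6] Mz [-0.84  1.93  0.  ] w 0.0606
Ftool [ -8.  -10.7  -4.4] target-p in tool [-0.0032 -0.002   0.0377]
```

View pics/w5.png

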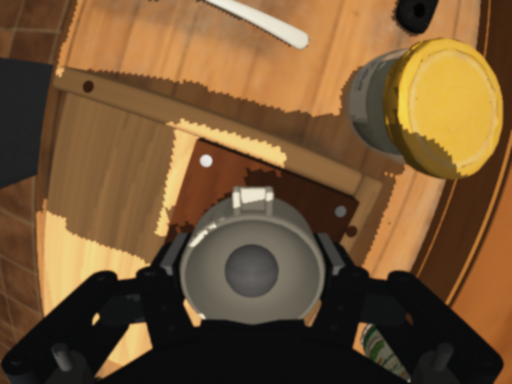

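The dish turned 20° with the gripper, its lip still up at (253,195). The base stayed flush in the corner and the ball is central. I'll continue the turn.

Emit:
send_rows(
  steps=[-1,0,0,0,-1,-1,0,0,0,-2,-1,0,0,0,-3,-1,0,0,0,-4,-1,0,0,0,-4,-1,0,0,0,-4,-1,0,0,0,-4,-1,0,0,0,-4,-1,0,0,0,-4,-1,0,0,0,-3,-1,0,0,0,-2,-1,0,0,0,0],
)

```text
clock: 13.65
position: [0.5139, -0.2004, 0.0379]
ee_rot: [-0.003, 0.564, 0.826, -0.003]
contact_force: [-11.8, -7.6, 3.4]
width: 0.0611
gripper_force: 96.1
```

Emit:
send_rows(
  steps=[-1,0,0,0,-1,-1,0,0,0,-2,-1,0,0,0,-3,-1,0,0,0,-4,-1,0,0,0,-4,-1,0,0,0,-4,-1,0,0,0,-4,-1,0,0,0,-4,-1,0,0,0,-4,-1,0,0,0,-3,-1,0,0,0,-1,-1,0,0,0,0],
)

```text
clock: 14.85
position: [0.5148, -0.1996, 0.0386]
ee_rot: [-0.003, 0.298, 0.955, -0.001]
contact_force: [-10.2, -4.8, 9.3]
width: 0.0606
gripper_force: 96.7
```

Run:
```python
from h import *
ft()
w=get_image("wrist");cv2.imwrite("pics/w6.png",w["color"][:,:,::-1])
```

```text
t 14.85 p [ 0.5148 -0.1996  0.0386] tool-x yaw 145.31 tilt [-0.006 -0.    -1.   ] F [-10.2  -4.8   9.3] Mz [-0.86  1.81 -0.14] w 0.0606
Ftool [ 5.7 -9.8 -9.2] target-p in tool [ 0.0026 -0.0041  0.0387]
```

View pics/w6.png

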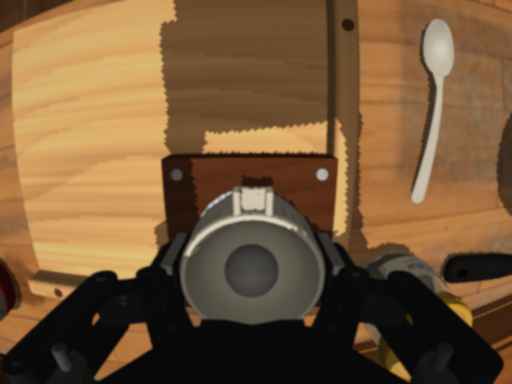

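Dish turned 89°, with its lip at (254,198) toward board −x. The base is still flush, and the ball is centred at (251,270). I'll ease off the push before lifting.

Emit:
send_rows(
  steps=[-1,0.03,-0.06,0,0,-1,0.03,-0.06,0,0,-1,0.03,-0.06,0,0,-1,0.03,-0.06,0,0,-1,0,0,0,0],
)

```text
clock: 15.4
position: [0.5147, -0.1997, 0.0387]
ee_rot: [-0.001, 0.299, 0.954, 0.001]
contact_force: [-5.2, -0.5, 6.3]
width: 0.0611
gripper_force: 96.6
```

```bash
python3 -c "
from h import *
ft()"
```

```text
t 15.4 p [ 0.5147 -0.1997  0.0387] tool-x yaw 145.23 tilt [-0.002  0.002 -1.   ] F [-5.2 -0.5  6.3] Mz [-0.13  0.98 -0.04] w 0.0611
Ftool [ 4.  -3.4 -6.3] target-p in tool [ 0.0027 -0.0042  0.0387]
```

Emit:
send_rows(
  steps=[-1,0.03,-0.03,0,0,-1,0.03,-0.03,0,0,-1,0,0,-0.05,0,-1,0,0,-0.1,0,-1,0,0,-0.1,0,-1,0,0,-0.1,0,-1,0,0,-0.1,0,-1,0,0,-0.1,0,-1,0,0,0,0],
)

```text
clock: 16.3
position: [0.5144, -0.1999, 0.0439]
ee_rot: [-0.001, 0.299, 0.954, 0.001]
contact_force: [-1.3, 5.3, -4.3]
width: 0.0607
gripper_force: 98.1
```

```bash
python3 -c "
from h import *
ft()"
```

```text
t 16.3 p [ 0.5144 -0.1999  0.0439] tool-x yaw 145.22 tilt [-0.001  0.002 -1.   ] F [-1.3  5.3 -4.3] Mz [ 0.92  0.22 -0.05] w 0.0607
Ftool [4.1 3.6 4.3] target-p in tool [ 0.0027 -0.0039  0.0439]
```

Emit:
send_rows(
  steps=[-1,0.05,0.05,-0.05,0,-1,0.05,0.05,-0.1,0,-1,0,0,-0.1,0,-1,0,0,-0.15,0,-1,0,0,-0.15,0,-1,0,0,-0.15,0,-1,0,0,-0.15,0,-1,0,0,-0.15,0,-1,0,0,-0.1,0,-1,0,0,-0.05,0,-1,0,0,0,0],
)

```text
clock: 17.4
position: [0.5151, -0.1997, 0.056]
ee_rot: [0.001, 0.299, 0.954, -0.0]
contact_force: [0.6, -1.0, -3.3]
width: 0.0607
gripper_force: 98.2
```

```bash
python3 -c "
from h import *
ft()"
```

```text
t 17.4 p [ 0.5151 -0.1997  0.056 ] tool-x yaw 145.24 tilt [ 0.001 -0.001 -1.   ] F [ 0.6 -1.  -3.3] Mz [-0.01  0.03  0.  ] w 0.0607
Ftool [-1.  -0.5  3.3] target-p in tool [ 0.0032 -0.0044  0.056 ]
```

Emit:
send_rows(
  steps=[-1,0,0,-0.2,0,-1,0,0,-0.4,0,-1,0,0,-0.7,0,-1,0,0,-1,0,-1,0,0,-1.3,0,-1,0,0,-1.5,0,-1,0,0,-1.5,0,-1,0,0,-1.5,0,-1,0,0,-1.3,0,-1,0,0,-1.0,0,-1,0,0,-0.7,0,-1,0,0,-0.3,0],
)

```text
clock: 18.6
position: [0.5149, -0.1995, 0.1705]
ee_rot: [0.001, 0.299, 0.954, -0.0]
contact_force: [0.4, 0.0, -2.4]
width: 0.0605
gripper_force: 98.2
```

Emit:
send_rows(
  steps=[-1,0,0,-0.1,0,-1,0,0,0,0],
)

```text
clock: 18.8
position: [0.5143, -0.1993, 0.1702]
ee_rot: [-0.0, 0.299, 0.954, 0.0]
contact_force: [-0.2, -0.2, -2.5]
width: 0.0607
gripper_force: 98.2
```

Run:
```python
from h import *
p,R=rep()
a,b=get_image("top"),get_image("side")
c=b["color"].astype(int);m=((c.min(2)>170)&(c.max(2)-c.min(2)<45)).astype(np.uint8);m[:,:145]=0;m[:,222:]=0;m[:260]=0;m[330:]=0
k=max(cv2.findContours(m,0,1)[0],key=cv2.contourArea);e=cv2.fitEllipse(cv2.convexHull(k));print("bowl side",e,onz(b,e[0],.052).round(3))
B=np.array([.61,.036,0]);print("proj side",proj(b,[.61,.036,.052]))
print("to bowl, tool cm",(R.T@(B-p)*100).round(2))
s=b["color"][60:330,130:400];cv2.imwrite("pics/s7.png",cv2.resize(s,None,fx=2.2,fy=2.2,interpolation=cv2.INTER_CUBIC)[:,:,::-1])
```

```text
t 18.8 p [ 0.5143 -0.1993  0.1702] tool-x yaw 145.24 tilt [-0.001  0.    -1.   ] F [-0.2 -0.2 -2.5] Mz [ 0.01 -0.01  0.03] w 0.0607
bowl side ((184.01243591308594, 290.0843811035156), (43.4495964050293, 59.95515060424805), 76.90335083007812) [0.612 0.041 0.052]
proj side [185.48451161 288.16317292]
to bowl, tool cm [ 5.54 24.78 17.02]
```

View pics/s7.png

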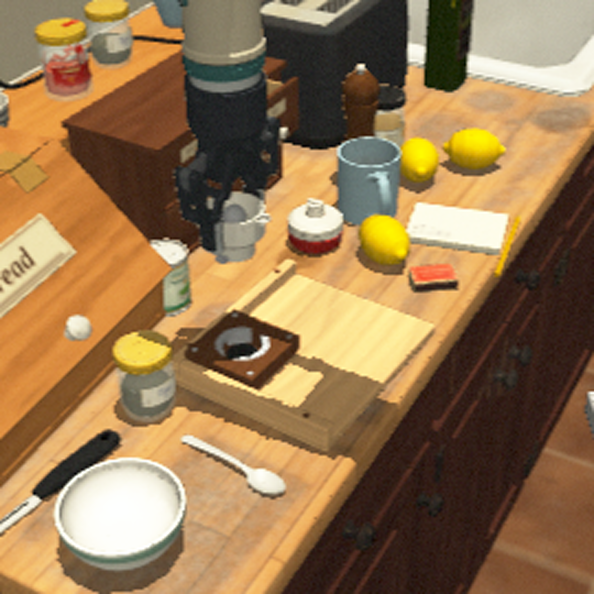

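The base is left empty in the corner, the bystanders are undisturbed, and the dish with its ball is in the gripper. Next I carry it to the bowl.

Emit:
send_rows(
  steps=[-1,0.01,0.05,0,0,-1,0.02,0.1,0,0,-1,0.03,0.15,0,0,-1,0.05,0.2,0,0,-1,0.06,0.25,0,0,-1,0.07,0.3,0,0,-1,0.08,0.35,0,0,-1,0.09,0.4,0,0,-1,0.1,0.45,0,0,-1,0.11,0.5,0,0,-1,0.12,0.55,0,0,-1,0.13,0.6,0,0],
)

```text
clock: 20.1
position: [0.5299, -0.1619, 0.1706]
ee_rot: [0.0, 0.299, 0.954, -0.0]
contact_force: [0.1, -0.4, -3.2]
width: 0.0606
gripper_force: 98.2
```

Emit:
send_rows(
  steps=[-1,0.14,0.65,0,0,-1,0.16,0.7,0,0,-1,0.16,0.7,0,0,-1,0.16,0.7,0,0,-1,0.16,0.7,0,0,-1,0.16,0.7,0,0,-1,0.16,0.7,0,0,-1,0.16,0.7,0,0,-1,0.16,0.7,0,0,-1,0.16,0.7,0,0,-1,0.16,0.7,0,0,-1,0.16,0.7,0,0],
)

```text
clock: 21.3
position: [0.5619, -0.0824, 0.1706]
ee_rot: [-0.0, 0.299, 0.954, -0.0]
contact_force: [-0.6, 0.3, -2.7]
width: 0.0608
gripper_force: 98.2
```

Emit:
send_rows(
  steps=[-1,0.16,0.7,0,0,-1,0.16,0.7,0,0,-1,0.16,0.7,0,0,-1,0.16,0.7,0,0,-1,0.16,0.7,0,0,-1,0.16,0.7,0,0,-1,0.16,0.7,0,0,-1,0.16,0.7,0,0,-1,0.16,0.7,0,0,-1,0.16,0.7,0,0,-1,0.16,0.7,0,0,-1,0.16,0.7,0,0],
)

```text
clock: 22.5
position: [0.594, -0.0024, 0.1706]
ee_rot: [0.0, 0.299, 0.954, -0.0]
contact_force: [0.1, -0.0, -3.5]
width: 0.0607
gripper_force: 98.2
```

Emit:
send_rows(
  steps=[-1,0.13,0.65,0,0,-1,0.13,0.6,0,0,-1,0.12,0.55,0,0,-1,0.1,0.5,0,0,-1,0.1,0.45,0,0,-1,0.09,0.4,0,0,-1,0.08,0.35,0,0,-1,0.06,0.3,0,0,-1,0.05,0.25,0,0,-1,0.03,0.15,0,0,-1,0.02,0.1,0,0,-1,0,0.05,0,0],
)

```text
clock: 23.7
position: [0.6111, 0.0379, 0.1706]
ee_rot: [0.0, 0.299, 0.954, -0.0]
contact_force: [-0.5, 0.4, -1.7]
width: 0.0607
gripper_force: 98.2
```

Emit:
send_rows(
  steps=[-1,0,0,0,0,-1,0,0,0,0,-1,0,0,0,0,-1,0,0,0,0],
)

```text
clock: 24.1
position: [0.6111, 0.0379, 0.1706]
ee_rot: [0.0, 0.299, 0.954, -0.0]
contact_force: [0.2, 0.6, -2.8]
width: 0.0604
gripper_force: 98.2
```

Run:
```python
from h import *
p,R=rep();w=get_image("wrist");b=get_image("side")
s=b["color"][100:370,100:330];s=cv2.resize(s,(460,540));q=cv2.resize(w["color"],None,fx=.65,fy=.65)
o=np.zeros((540,460+q.shape[1],3),np.uint8);o[:,:460]=s;o[:q.shape[0],460:]=q
cv2.imwrite("pics/f.png",o[:,:,::-1])
```

```text
t 24.1 p [0.6111 0.0379 0.1706] tool-x yaw 145.24 tilt [ 0. -0. -1.] F [ 0.2  0.6 -2.8] Mz [-0.03 -0.05  0.02] w 0.0604
```

View pics/f.png

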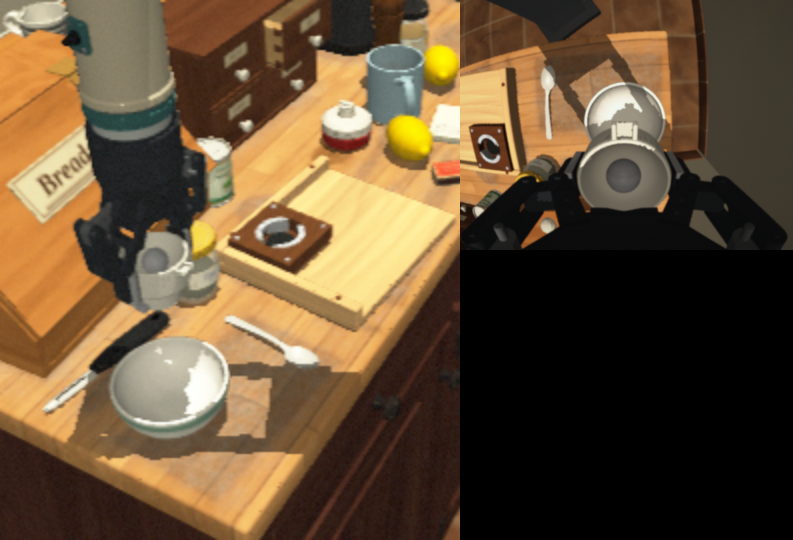

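The dish is level over the bowl with the ball in its middle (wrist view, 624,175), and the base is still in the corner.

```bash
python3 -c "
from rig import *
print(sign_off())"
```

```text
the job is handed in; nothing more can be done
None
```

I pushed the base into the corner, turned the dish about 89° to open the lock, and lifted it out. It is held level and still over the middle of the bowl, about 10 cm clear, with the ball in its middle. The job was handed in at about 24 s.

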